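# Light up the glory hole

## Robot

A 6-joint arm with a two-finger parallel gripper is mounted at the origin on the work surface. World frame = base frame: x ahead of the robot, y to its left, z up, the work surface at z = 0. Lengths are in m, angles in rad, forces in N, time in s.
With the tool pointing down it reaches from about 0.375 to 0.9 m from the base axis. Payload 3.1 kg.
Tool frame: the origin (TCP) lies on the centre line of the jaws, within the pads' length; the fingertips stand 8 mm ahead of it and the grasp point (between the pads) lies 11 mm behind it; z points along the fingers, y is the line along which they close (so a half turn about z gives the same grasp; the last joint's range is limited). The gripper opens to 87 mm and grips with 3 to 60 N. Pads are 19 mm wide; open, the fingers measure 117 mm over their backs; the gripper's body (75 mm by 190 mm) begins 51 mm behind the grasp point.
Start: joints at [1.105, 0.527, 1.433, -0, 1.181, -0.178], TCP at [0.177, 0.599, 0.231] pointing down, gripper open.
Joint ranges: [-3.08, 3.08], [-0.75, 2.2], [0.22, 2.44], [-1.43, 4.57], [0, 2.65], [-2.85, 2.85]. Speed limits (rad/s): [2.79, 2.79, 3.14, 3.14, 3.14, 3.14].

## Interface

Orientations are given as a unit quaternion [x, y, z, w].
In Python, from rig import robot gives the robot as it stands. The module is installed in compiled form; this text tells all that it offers.
- The arm moves only by the tool send_rows, never from a script. Its argument "increments" is one flat list of numbers, 7 for each row, row after row: the turn, a rotation vector about the world's x, y, z in rad, then the shift along the world's x, y, z in cm, then the opening, from 0 (shut) to 1 (fully open). A call has 1 to 20 rows; each row shifts and turns the commanded pose from where the row before left it; what a row does not reach is not made up. A row lasts 1/12 s, in which the tool goes at most 41.7 mm and 7.16 degrees, less where a joint would pass 70% of its speed; a pose out of reach is approached as far as the arm can. A call is refused whole if a number of a shift passes 4.17 or a number of a turn 0.125, either way. A call with a gripper value outside its range is refused whole. The fingers move at their own pace and stop on an object; "newtons" is the grip in N (left out, the last holds). Time passes only in rows, so rows that do not move let the fingers close. It gives the time, the measured TCP pose, the force, the opening and the grip force at its end, in the units of the state.
- robot.get_obs(): the state, without advancing time (a new reading comes with each control period).
- robot.camera(name): name is "side" or "top" or "wrist"; returns a dict with "image" (384x512x3 uint8, red, green, blue), "range_z" (384x512 float32, m along the optical axis (not along the pixel's ray), 0 where there is no reading), "fx", "fy", "cx", "cy" (pixels), "R" (3x3) and "t" (3): a world point X has camera coordinates R X + t. Camera axes: x right, y down, z forward; pixel columns grow to the right and rows downward; lengths in m; the calibration is good to about 2 mm. The wrist camera is an equidistant fisheye: a pixel r from the principal point sees the ray r / f radians off the axis. A picture is of the moment at which its call begins.
- robot.hand_in(): hands the job in; it is judged then, once.
The state is a dict: "time": time; "q": joint angles; "joint_velocities": joint speeds; "joint_torque": joint torques, N m; "position": TCP position; "tool_rot": TCP orientation; "ft_force": force on the tool from outside, world axes, zero at the start; "moment": the same for the moment, N m; "grip_width": finger opening in m; "grip_force": force on a finger pad.
Only numpy, scipy, OpenCV 4.12 (cv2) and the standard library are available. Lean on these libraries where they do the work, as an engineer would, in place of code of your own. Each camera call takes 0.05 s, during which the arm holds its last target. There are 200 camera calls.

## Task

Light the glory hole in the proper order with the closed fingertips: press START on the small blower starter box until it stays in, then press the upper end of the rocker on the wide burner box so that it clicks over to on, then push that box's big round ignition button fully in, keep it in for at least three seconds and let it spring back out. Do not press STOP or the square reset key, pick nothing up, and leave the tools, the tumbler and the jar where they are.

Things in the scene. Friction and masses are not known exactly. Their poses are not given: they have to be found in the camera images.
- starter: Blower starter: small grey steel box bolted to the bench, left or right of the burner box. 110 mm wide (y), 155 deep (x), 45 high in front, 88 at the back; flat deck sloping up at 0.30 rad from front to back. Origin: middle of the underside; x from its front (low, robot side) to its back, y left, z up. Two round buttons in line on the deck: the upper, farther one is START, the nearer one STOP.
- burner: Burner box: wide grey steel box, 190 mm wide (y), 165 deep (x), 45 high in front, 91 at the back, deck sloping up at 0.30 rad. Origin: middle of the underside; x from front to back, y left, z up. Seen from its front: a black rocker at the left, a small square grey reset key with a clear pilot lamp (20 mm wide, 9 high) above it in the middle, the big round ignition button at the right.
- start_top (a point): Centre of the top of START, a flat grey round button, 32 mm diameter, 12 mm proud of the deck when out (plate and steel ring around it 4 mm high), 62 mm up the slope from STOP. z points out of the deck along the button's axis, x up the slope, y to the box's left. It moves with the button.
- start (a joint): Travel of START into the deck, m: 0 out (off), 0.007 in (blower on). Overcentre latch: it resists with about 3 N at first, less as it goes in, and past 0.0035 it snaps in and stays in by itself, leaving the top 5 mm proud of the deck.
- stop_top (a point): Centre of the top of STOP, a black mushroom button, 40 mm diameter, on the same starter deck nearer the robot; its top is 14 mm above the deck at the start (it is in) and 21 mm once START is in. Axes as for start_top. Not to be pressed.
- stop: The STOP button itself: 40 mm black mushroom head on a 22 mm stem; origin on its axis, at deck level while it is in. It is linked to START: when START goes in by 7 mm STOP comes out by 7 mm, and pushing STOP back in releases START. Not to be pressed.
- rocker_on (a point): Point to press: middle of the upper half of the rocker's top, 14 mm from the pivot line towards the box's back. Black rocker 30 mm wide (y), 48 long up the slope, two flat halves of 24 mm meeting at the pivot line 5 mm above the deck, in a frame 4 mm high. Axes while off: z out of the deck, x up the slope, y to the box's left; they tip with it.
- rocker (a joint): Rocker angle, rad: 0 off (lower half parallel to the deck, upper half sticks up at 0.36, its end 8 mm above the pivot line); 0.36 on (upper half parallel to the deck, level with the pivot line, so rocker_on has sunk 5 mm). Overcentre: about 3 N at the upper end starts it, past 0.18 it snaps over and stays.
- ignite_top (a point): Centre of the top face of the ignition button, a flat black round button, 35 mm diameter, standing 12 mm proud of the deck when out, in a flat steel ring of 48 mm. z axis out of the deck along the button's axis, x up the slope, y to the box's left. It moves with the button.
- ignite (a joint): Travel of the ignition button into the deck, m: 0 out, 0.006 fully in. A spring pushes it back: 2 N at the start, 6 N fully in; it does not latch.
- reset_top (a point): Centre of the top face of the reset key, a grey square key of 16 mm standing 8 mm proud in the middle of the burner box, 18 mm nearer the front than the ignition button and 57 mm to the left of it. Not to be pressed.
- reset (a joint): Travel of the reset key into the deck, m: 0 out, 0.004 in; sprung, 2 to 4 N.
- jacks: Glassblower's jacks lying on the bench in front of the boxes: two steel blades joined by a U spring, 260 mm long (x, blades to +x), 49 mm wide, 24 mm high, 0.35 kg, loose. Origin on the underside near the middle. A bystander.
- shears: Diamond shears lying on the bench in front of the boxes: steel, 185 mm long (x, loops to -x), 105 mm wide over the loops, 12 mm high, loose. Origin on the underside near the pivot. A bystander.
- tumbler: Ruby glass tumbler standing behind the starter box, 68 mm wide, 75 mm high, 0.22 kg, loose. Origin at the centre of its underside. A bystander.
- frit_jar: Amber glass jar of colour with a steel lid, 60 mm wide, 85 mm high, standing behind the burner box, 0.3 kg, loose. Origin at the centre of its underside. A bystander.
Mind the look-alikes: they are no part of the job. What is shaped like the starter but orange is not meant.

How it is judged:
On the way, in this order (a step that is already met when the one before it is completed fails the run):
1. START is pressed in and stays in, with the rocker still off (value of joint start above 0.0055 m and value of joint rocker below 0.12 rad), for 0.2 s.
2. the rocker is tipped over to on, with the blower still on (value of joint rocker above 0.28 rad and value of joint start above 0.0055 m), for 0.2 s.
3. the ignition button is kept in (at least 4.8 of its 6 mm) for three seconds, with blower and rocker on (all of step 2 and value of joint ignite above 0.0048 m), for 3 s.
At the end, for the whole second after the job is handed in: START latched in (over 5.5 of 7 mm), the rocker over to on (over 0.28 of 0.36 rad), the ignition button (after its three seconds in) sprung back to within 1 mm, the reset key out, and jacks, shears, tumbler and jar within 30 mm of where they were, the last two upright (all of step 2 and value of joint each of ignite, reset below 0.001 m and distance of each of jacks, shears, tumbler, frit_jar from where it was at the start of the episode below 0.03 m and angle between each of tumbler, frit_jar's own z axis and vertical below 0.2 rad); the robot touches nothing.
It fails at once if the rocker is switched on, or left on, without the blower running (value of joint rocker above 0.2 rad and value of joint start below 0.0035 m).
It fails at once if the ignition button is pressed before blower and rocker are on (value of joint ignite above 0.003 m and (value of joint start below 0.0035 m or value of joint rocker below 0.18 rad)).
It fails at once if STOP or the reset key is pressed (contact force between stop and anything else above 1.5 N or value of joint reset above 0.002 m).
It fails at once if a tool, the tumbler or the jar is picked up, pushed away or knocked over (distance of any of jacks, shears, tumbler, frit_jar from where it was at the start of the episode above 0.03 m or angle between any of tumbler, frit_jar's own z axis and vertical above 0.4 rad).
It fails at once if a part of the robot other than the fingers presses on a box (contact force between the arm and starter above 2 N or contact force between the arm and burner above 2 N).
It also fails if it takes over 53 s, if anything falls off the work surface, if the arm or the gripper's body presses on something with over 40 N, if the wrist force passes 120 N, or if a joint passes its speed limit or range.

## Working session

There is one attempt and no reset: what is moved stays moved. The work goes in short steps, Python scripts to look and compute and a tool call to move; the robot and the scene stay as the last step left them, time stands still between calls to the robot, and variables do not carry over. Pictures are saved under pics/ and viewed, at most 10 in all, crops included, and the job is handed in when it is done.

Besides the shell and the picture viewer there is one more tool, called after "Request:" by a JSON object that holds its "name" and its "arguments", one argument or row to a line. send_rows: Moves the arm, as the interface text tells. Its arguments: {"type":"object","properties":{"increments":{"type":"array"},"newtons":{"type":"number"}},"required":["increments"]}

```bash
mkdir -p pics; cat > h.py <<'E'
import numpy as np, cv2
from rig import robot
def grab(n):
    c=robot.camera(n); np.savez(f'{n}.npz',**{k:np.array(v) for k,v in c.items()}); return c
def cloud(c):
    v,u=np.mgrid[:384,:512]; z=c['range_z']
    P=np.stack([(u-c['cx'])/c['fx']*z,(v-c['cy'])/c['fy']*z,z],-1)
    return (P-c['t'])@c['R']   # R^T (p-t)
def save(n,im,s=1):
    cv2.imwrite(f'pics/{n}.png',cv2.resize(im[...,::-1].copy(),None,fx=s,fy=s,interpolation=cv2.INTER_CUBIC))
E
python3 - <<'E'
from h import *
a=grab('top');b=grab('side')
save('top',a['image'],1.5);save('side',b['image'],1.5)
for c in(a,b):print(c['fx'],c['R'].round(3),c['t'].round(3))
print(robot.get_obs())
E
```

```text
431.8686469830525 [[-0.028 -1.     0.014]
 [-0.988  0.025 -0.15 ]
 [ 0.15  -0.019 -0.989]] [0.092 0.563 1.059]
480.64761750342865 [[ 0.992 -0.126  0.003]
 [-0.081 -0.658 -0.749]
 [ 0.097  0.743 -0.663]] [-0.526  0.161  0.997]
{'time': 0.1, 'q': array([ 1.10550471e+00,  5.28395724e-01,  1.43376862e+00,  1.69571186e-05,
        1.18140749e+00, -1.78516087e-01]), 'joint_velocities': array([ 1.35067073e-04, -2.87512731e-03, -4.14370321e-03, -8.43608462e-05,
        9.68636700e-05, -3.66442636e-05]), 'joint_torque': array([ 2.42457900e-04, -4.40988851e+01, -1.77151483e+01,  6.35082833e-02,
        5.33958490e-02, -4.91039214e-05]), 'position': array([0.17647156, 0.59889812, 0.22965741]), 'tool_rot': array([ 1.42900050e-01,  9.89736630e-01, -9.36277030e-04, -3.20517049e-04]), 'ft_force': array([-0.52938726, -0.44901432,  0.07582361]), 'moment': array([-0.03578062,  0.00400387,  0.01055532]), 'grip_force': 0.0, 'grip_width': 0.08698290012981563}
```

View pics/top.png

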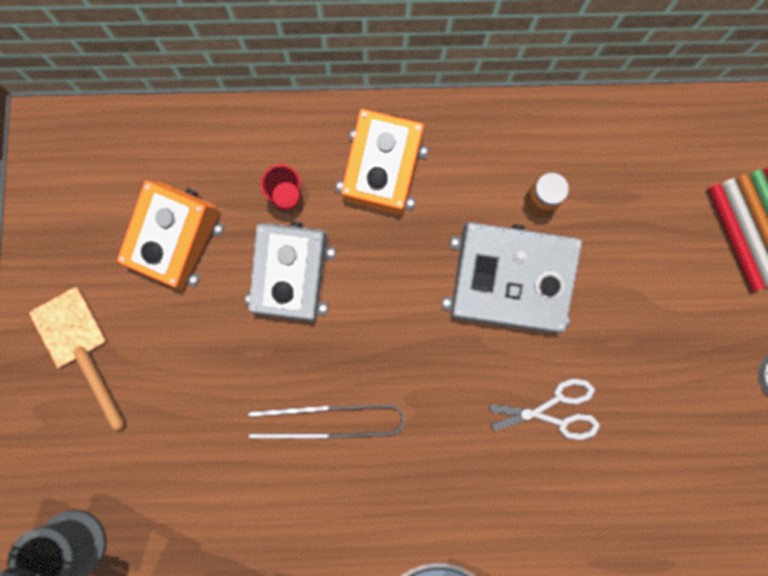

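View pics/side.png

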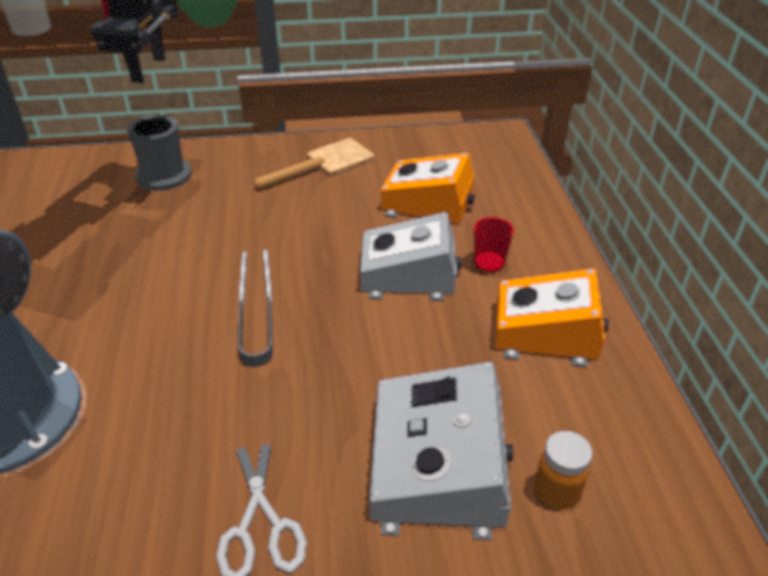

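The top view shows these candidates: the grey starter at (287,272), with START at (287,254) and STOP at (283,292), and orange look-alikes at (168,235) and (383,162). I choose the grey one. The burner is at (517,277): rocker (485,273), reset (514,291), lamp (519,256), ignition (550,286). The side view agrees: START (421,233), rocker (434,391), ignition (430,460).

```bash
cat > m.py <<'E'
from h import *
from scipy.ndimage import label,center_of_mass
S={'top':dict(st=(255,348,228,318),bu=(462,575,230,326)),'side':dict(st=(365,452,222,262),bu=(382,500,372,515))}
for n in S:
    c=dict(np.load(n+'.npz')); P=cloud(c)
    for k,(u0,u1,v0,v1) in S[n].items():
        sl=np.s_[int(v0/1.5):int(v1/1.5),int(u0/1.5):int(u1/1.5)]
        Q=P[sl].reshape(-1,3); im=c['image'][sl]; Q=Q[(Q[:,2]>.03)]
        best=0;rng=np.random.default_rng(0)
        for _ in range(800):   # ransac plane, slope 0.30
            a=Q[rng.choice(len(Q),3,False)]; nn=np.cross(a[1]-a[0],a[2]-a[0]); L=np.linalg.norm(nn)
            if L<1e-6: continue
            nn/=L; nn*=np.sign(nn[2])
            if abs(nn[2]-np.cos(.3))>.02: continue
            m=abs((Q-a[0])@nn)<.002
            if m.sum()>best: best=m.sum();M=m
        D=Q[M]; ce=D.mean(0); nn=np.linalg.svd(D-ce)[2][2]; nn*=np.sign(nn[2])
        print(n,k,'n',nn.round(3),'tilt',np.arccos(nn[2]).round(3),'yaw',np.arctan2(-nn[1],-nn[0]).round(3),'c',ce.round(4),best,len(Q))
        h=(P[sl]-ce)@nn
        L,N=label((h>.006)&(h<.03)&(P[sl][...,2]>.03))
        for i in range(1,N+1):
            if (L==i).sum()>12: print('   ',(L==i).sum(),'pix',(np.array(center_of_mass(L==i))[::-1]+[int(u0/1.5),int(v0/1.5)]).round(1),P[sl][L==i].mean(0).round(4),'h',np.median(h[L==i]).round(4),im[L==i].mean(0).round())
E
python3 m.py
python3 - <<'E'
from h import *
c=dict(np.load('top.npz'));i=c['image']
save('crop',np.hstack([i[140:230,150:240],i[140:230,300:390]]),4)
E
```

```text
top st n [-0.293  0.04   0.955] tilt 0.3 yaw -0.137 c [0.5971 0.2345 0.0678] 1303 2560
    128 pix [190.1 169.5] [0.6195 0.2349 0.0864] h 0.0114 [195. 196. 199.]
    198 pix [187.6 194.2] [0.5608 0.244  0.0688] h 0.0121 [89. 88. 90.]
top bu n [-0.293  0.056  0.954] tilt 0.303 yaw -0.188 c [ 0.5757 -0.1489  0.0682] 2581 4503
    112 pix [323.7 176.4] [ 0.5948 -0.0944  0.0812] h 0.0094 [52. 52. 55.]
    154 pix [366.5 190.1] [ 0.5583 -0.1993  0.0777] h 0.0114 [80. 78. 81.]
    35 pix [342.3 193.7] [ 0.5522 -0.1406  0.0691] h 0.0078 [176. 177. 180.]
side st n [-0.294  0.041  0.955] tilt 0.302 yaw -0.138 c [0.6006 0.2294 0.0705] 779 1420
    96 pix [279.9 154.5] [0.621  0.2318 0.0877] h 0.0108 [166. 166. 168.]
    130 pix [255.4 160.1] [0.5621 0.2394 0.0705] h 0.0119 [80. 79. 82.]
side bu n [-0.291  0.051  0.955] tilt 0.3 yaw -0.173 c [ 0.5794 -0.1613  0.0706] 4525 7246
    143 pix [295.5 258.2] [ 0.5966 -0.0979  0.0828] h 0.0097 [50. 49. 52.]
    28 pix [307.2 278.7] [ 0.6078 -0.1531  0.0869] h 0.0073 [197. 192. 192.]
    51 pix [277.  282.9] [ 0.5537 -0.1429  0.0702] h 0.0078 [154. 155. 157.]
    277 pix [286.  306.4] [ 0.5596 -0.203   0.0788] h 0.0117 [64. 61. 66.]
```

View pics/crop.png

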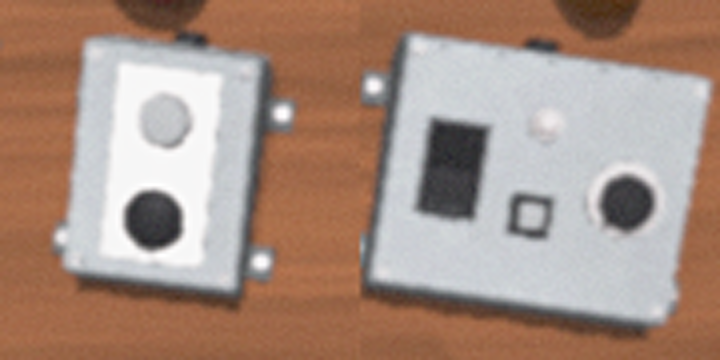

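Confirmed: the left crop is the grey starter, with START (165,120) and STOP (153,220). The right crop is the burner, with rocker (452,168), reset (530,215) and ignition (627,203). Next I go above START, tilted normal to its deck, with the fingers closed.

Request:
{"name": "send_rows", "arguments": {
  "increments": [0,0,0.025,2.3,-2.0,-0.26,0,0,0,0.025,2.3,-2.0,-0.26,0,0,0,0.025,2.3,-2.0,-0.26,0,0,0,0.025,2.3,-2.0,-0.26,0,0,0,0.025,2.3,-2.0,-0.26,0,0,0,0.025,2.3,-2.0,-0.26,0,-0.0035,-0.0248,0,2.3,-2.02,-0.26,0,-0.0035,-0.0248,0,2.3,-2.02,-0.26,0,-0.0035,-0.0248,0,2.3,-2.02,-0.26,0,-0.0035,-0.0248,0,2.3,-2.02,-0.26,0,-0.0035,-0.0248,0,2.3,-2.02,-0.26,0,-0.0035,-0.0248,0,2.3,-2.02,-0.26,0,-0.0035,-0.0248,0,2.3,-2.02,-0.26,0,-0.0035,-0.0248,0,2.3,-2.02,-0.26,0,-0.0035,-0.0248,0,2.3,-2.02,-0.26,0,-0.0035,-0.0248,0,2.3,-2.02,-0.26,0,-0.0035,-0.0248,0,2.3,-2.02,-0.26,0,-0.0035,-0.0248,0,2.3,-2.02,-0.26,0],
  "newtons": 10
}}

```text
time: 1.6
position: [0.5914, 0.2358, 0.1832]
tool_rot: [0.068, 0.986, -0.011, 0.149]
ft_force: [0.1, 1.4, -0.0]
grip_width: 0.0005
grip_force: 0.0
```

Request:
{"name": "send_rows", "arguments": {
  "increments": [0,0,0,0,0,0,0,0,0,0,0,0,0,0,0,0,0,0,0,0,0]
}}

```text
time: 1.85
position: [0.59, 0.237, 0.1832]
tool_rot: [0.068, 0.987, -0.011, 0.148]
ft_force: [-0.8, -0.1, -0.6]
grip_width: 0.0007
grip_force: 0.0
```

```bash
cat > s.py <<'E'
from h import *
from scipy.spatial.transform import Rotation as Ro
B={'start':([.620,.233,.087],-.138),'rock':([.599,-.0965,.084],-.18),'ign':([.559,-.201,.078],-.18)}
def st(k):
    p,y=B[k];o=robot.get_obs();R=Ro.from_quat(o['tool_rot']);b=(Ro.from_euler('z',y)*Ro.from_euler('y',-.3))
    tip=o['position']+.008*R.as_matrix()[:,2]
    des=b*Ro.from_euler('y',np.pi)
    print('t',o['time'],'pos',o['position'].round(4),'f',o['ft_force'].round(2),'grip',o['grip_width'].round(4),
     '\n tip-in-box frame (mm) rel target',(b.inv().apply(tip-np.array(p))*1e3).round(1),'rot err',(des*R.inv()).as_rotvec().round(3))
    print('box axes x,y,z',b.as_matrix().T.round(3).tolist())
E
python3 - <<'E'
from s import *
st('start'); c=grab('wrist'); save('w1',c['image'],1.5)
E
```

```text
Traceback (most recent call last):
  File "s.py", line 8, in st
    print('t',o['time'],'pos',o['position'].round(4),'f',o['ft_force'].round(2),'grip',o['grip_width'].round(4),
                                                                                       ^^^^^^^^^^^^^^^^^^^^^
AttributeError: 'float' object has no attribute 'round'
```

```bash
sed -i "s/o\['grip_width'\].round(4)/o['grip_width']/" s.py
python3 - <<'E'
from s import *
st('start'); c=grab('wrist'); save('w1',c['image'],1.5)
E
```

```text
t 1.85 pos [0.59   0.237  0.1832] f [-0.79 -0.13 -0.57] grip 0.0006693811960787085 
 tip-in-box frame (mm) rel target [-0.5 -0.2 92.9] rot err [ 0.001 -0.001 -0.   ]
box axes x,y,z [[0.946, -0.131, 0.296], [0.138, 0.99, 0.0], [-0.293, 0.041, 0.955]]
```

View pics/w1.png

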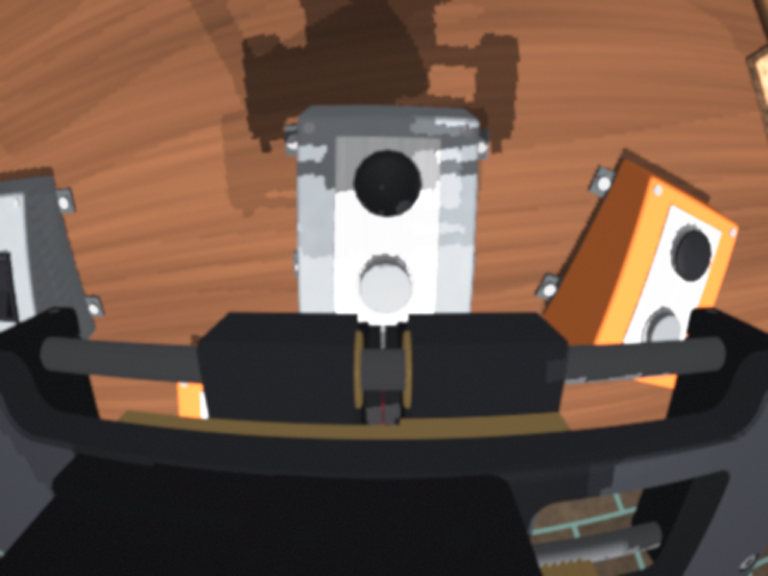

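The wrist view shows the fingers (383,370) laterally in line with START (385,285) and STOP farther out at (387,182). I descend along the deck normal.

Request:
{"name": "send_rows", "arguments": {
  "increments": [0,0,0,0.48,-0.067,-1.566,0,0,0,0,0.48,-0.067,-1.566,0,0,0,0,0.48,-0.067,-1.566,0,0,0,0,0.48,-0.067,-1.566,0,0,0,0,0.48,-0.067,-1.566,0,0,0,0,0.06,-0.008,-0.19,0,0,0,0,0.06,-0.008,-0.19,0,0,0,0,0.06,-0.008,-0.19,0,0,0,0,0.06,-0.008,-0.19,0,0,0,0,0,0,0,0,0,0,0,0,0,0,0]
}}

```text
time: 2.82
position: [0.6173, 0.2336, 0.0986]
tool_rot: [0.067, 0.986, -0.011, 0.15]
ft_force: [0.1, 0.3, -0.0]
grip_width: 0.0007
grip_force: 0.0
```

```bash
python3 -c "
from s import *
st('start')"
```

```text
t 2.8167 pos [0.6173 0.2336 0.0986] f [ 0.06  0.25 -0.01] grip 0.0006983141205014097 
 tip-in-box frame (mm) rel target [0.8 0.3 3.9] rot err [ 0.001  0.001 -0.001]
box axes x,y,z [[0.946, -0.131, 0.296], [0.138, 0.99, 0.0], [-0.293, 0.041, 0.955]]
```

Request:
{"name": "send_rows", "arguments": {
  "increments": [0,0,0,0.035,-0.005,-0.115,0,0,0,0,0.035,-0.005,-0.115,0,0,0,0,0.035,-0.005,-0.115,0,0,0,0,0.035,-0.005,-0.115,0,0,0,0,0.035,-0.005,-0.115,0,0,0,0,0,0,0,0]
}}

```text
time: 3.32
position: [0.6189, 0.233, 0.0918]
tool_rot: [0.068, 0.986, -0.011, 0.149]
ft_force: [0.4, -1.0, 0.6]
grip_width: 0.0005
grip_force: 0.0
```

Request:
{"name": "send_rows", "arguments": {
  "increments": [0,0,0,0.035,-0.005,-0.115,0,0,0,0,0.035,-0.005,-0.115,0,0,0,0,0,0,0,0]
}}

```text
time: 3.57
position: [0.6194, 0.2329, 0.0893]
tool_rot: [0.068, 0.986, -0.011, 0.149]
ft_force: [-0.1, 0.3, 0.4]
grip_width: 0.0006
grip_force: 0.0
```

Request:
{"name": "send_rows", "arguments": {
  "increments": [0,0,0,0.035,-0.005,-0.115,0,0,0,0,0.035,-0.005,-0.115,0,0,0,0,0,0,0,0]
}}

```text
time: 3.82
position: [0.62, 0.233, 0.0884]
tool_rot: [0.068, 0.986, -0.011, 0.149]
ft_force: [-2.7, 0.8, 5.4]
grip_width: 0.0003
grip_force: 3.4
```

```bash
python3 -c "
from s import *
st('start')"
```

```text
t 3.8167 pos [0.62   0.233  0.0884] f [-2.74  0.76  5.43] grip 0.0003341163954967831 
 tip-in-box frame (mm) rel target [ 0.4 -0.  -6.7] rot err [ 0.001  0.    -0.001]
box axes x,y,z [[0.946, -0.131, 0.296], [0.138, 0.99, 0.0], [-0.293, 0.041, 0.955]]
```

Request:
{"name": "send_rows", "arguments": {
  "increments": [0,0,0,0.035,-0.005,-0.115,0,0,0,0,0,0,0,0]
}}

```text
time: 3.98
position: [0.62, 0.233, 0.0883]
tool_rot: [0.067, 0.986, -0.011, 0.149]
ft_force: [-6.0, -0.0, 13.6]
grip_width: 0.0006
grip_force: 7.0
```

Request:
{"name": "send_rows", "arguments": {
  "increments": [0,0,0,-0.35,0.05,1.15,0,0,0,0,-0.5,0.07,1.7,0,0,0,0,-0.5,0.07,1.7,0,0,0,0,-0.5,0.07,1.7,0,0,0,0,-0.5,0.07,1.7,0,0,0,0,-0.5,0.07,1.7,0,0,0,0,0,0,0,0]
}}

```text
time: 4.57
position: [0.5933, 0.2378, 0.1869]
tool_rot: [0.067, 0.986, -0.01, 0.152]
ft_force: [0.4, 0.6, 0.4]
grip_width: 0.0002
grip_force: 0.0
```

```bash
python3 - <<'E'
from s import *
st('start'); st('rock')
a=grab('side'); save('s2',a['image'][130:260,200:400],3.5)
E
python3 m.py|sed -n '/side st/,/side bu/p'
```

```text
t 4.5667 pos [0.5933 0.2378 0.1869] f [0.41 0.57 0.4 ] grip 0.00015119330726396274 
 tip-in-box frame (mm) rel target [ 3.7  1.1 95.4] rot err [-0.001  0.007 -0.002]
box axes x,y,z [[0.946, -0.131, 0.296], [0.138, 0.99, 0.0], [-0.293, 0.041, 0.955]]
t 4.5667 pos [0.5933 0.2378 0.1869] f [0.41 0.57 0.4 ] grip 0.00015119330726396274 
 tip-in-box frame (mm) rel target [-32.1 328.  109.6] rot err [-0.001  0.007 -0.044]
box axes x,y,z [[0.94, -0.171, 0.296], [0.179, 0.984, 0.0], [-0.291, 0.053, 0.955]]
side st n [-0.299  0.031  0.954] tilt 0.305 yaw -0.103 c [0.6016 0.2273 0.0712] 759 1420
    134 pix [254.8 158.1] [0.5605 0.2392 0.0769] h 0.0185 [50. 49. 51.]
side bu n [-0.29   0.051  0.956] tilt 0.299 yaw -0.176 c [ 0.5794 -0.1614  0.0708] 4569 7253
```

View pics/s2.png

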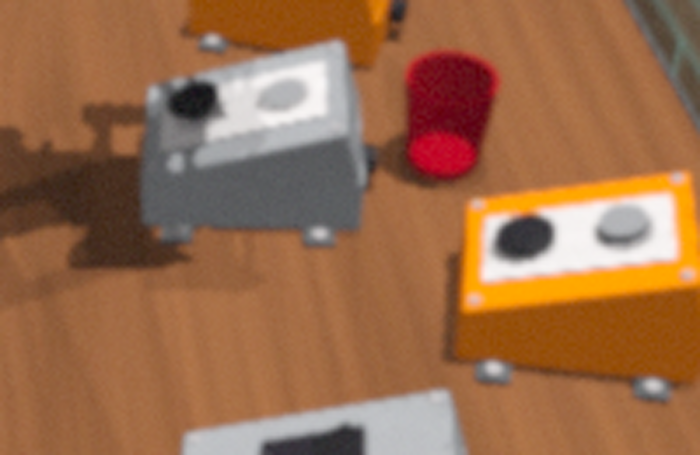

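START is in: it is now flush at (282,95), and STOP at (192,100) stands 18.5 mm proud. On to the rocker.

Request:
{"name": "send_rows", "arguments": {
  "increments": [0,-0.001,-0.011,-0.13,-2.756,-0.28,0,0,-0.001,-0.011,-0.13,-2.756,-0.28,0,0,0,-0.011,-0.13,-2.756,-0.28,0,0,0,-0.011,-0.13,-2.756,-0.28,0,0,0,0,-0.13,-2.756,-0.28,0,0,0,0,-0.13,-2.756,-0.28,0,0,0,0,-0.13,-2.756,-0.28,0,0,0,0,-0.13,-2.756,-0.28,0,0,0,0,-0.13,-2.756,-0.28,0,0,0,0,-0.13,-2.756,-0.28,0,0,0,0,-0.13,-2.756,-0.28,0,0,0,0,-0.13,-2.756,-0.28,0,0,0,0,0,0,0,0,0,0,0,0,0,0,0,0,0,0,0,0,0,0]
}}

```text
time: 5.87
position: [0.5759, -0.0935, 0.1483]
tool_rot: [0.09, 0.985, -0.014, 0.149]
ft_force: [-0.5, 0.5, 0.1]
grip_width: 0.0002
grip_force: 0.0
```

```bash
python3 - <<'E'
from s import *
st('rock'); c=grab('wrist'); save('w2',c['image'],1.5)
E
```

```text
t 5.8667 pos [ 0.5759 -0.0935  0.1483] f [-0.47  0.47  0.09] grip 0.00021595226019227316 
 tip-in-box frame (mm) rel target [-3.2 -1.2 60.3] rot err [0.    0.    0.002]
box axes x,y,z [[0.94, -0.171, 0.296], [0.179, 0.984, 0.0], [-0.291, 0.053, 0.955]]
```

View pics/w2.png

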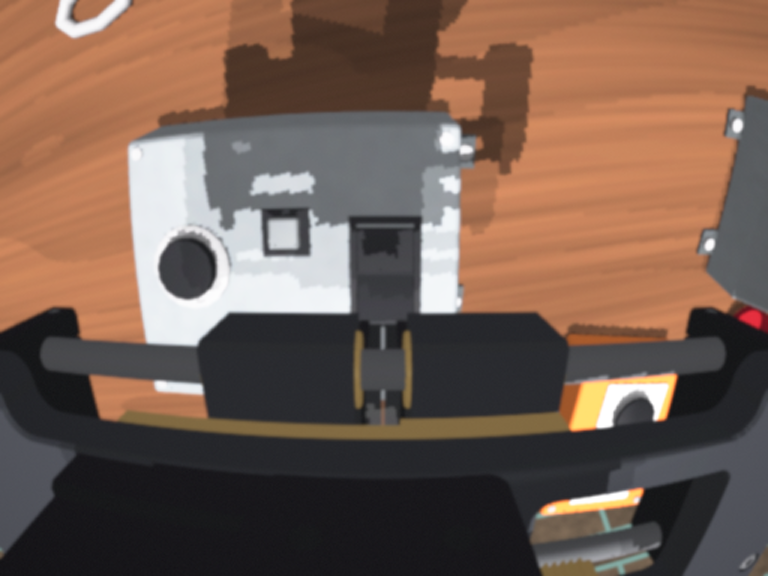

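The rocker spans cols 350–420 and is centred under the fingers (383). Ignition is at (187,267) and reset at (285,233), both well clear. Descending.

Request:
{"name": "send_rows", "arguments": {
  "increments": [0,0,0,0.378,-0.046,-1.014,0,0,0,0,0.378,-0.046,-1.014,0,0,0,0,0.378,-0.046,-1.014,0,0,0,0,0.378,-0.046,-1.014,0,0,0,0,0.378,-0.046,-1.014,0,0,0,0,0,0,0,0,0,0,0,0,0,0,0]
}}

```text
time: 6.5
position: [0.5951, -0.0958, 0.0972]
tool_rot: [0.089, 0.985, -0.014, 0.149]
ft_force: [-0.7, -0.1, 0.7]
grip_width: 0.0005
grip_force: 0.0
```

Request:
{"name": "send_rows", "arguments": {
  "increments": [0,0,0,0.029,-0.005,-0.095,0,0,0,0,0.029,-0.005,-0.095,0,0,0,0,0.029,-0.005,-0.095,0,0,0,0,0.029,-0.005,-0.095,0,0,0,0,0.029,-0.005,-0.095,0,0,0,0,0.029,-0.005,-0.095,0,0,0,0,0.029,-0.005,-0.095,0,0,0,0,0,0,0,0]
}}

```text
time: 7.17
position: [0.5981, -0.0967, 0.0922]
tool_rot: [0.089, 0.984, -0.014, 0.151]
ft_force: [0.3, -0.6, 1.5]
grip_width: 0.0002
grip_force: 0.6
```

Request:
{"name": "send_rows", "arguments": {
  "increments": [0,0,0,0.029,-0.005,-0.095,0,0,0,0,0.029,-0.005,-0.095,0,0,0,0,0.029,-0.005,-0.095,0,0,0,0,0,0,0,0]
}}

```text
time: 7.5
position: [0.5978, -0.0964, 0.0884]
tool_rot: [0.089, 0.985, -0.014, 0.149]
ft_force: [0.7, -0.3, 0.6]
grip_width: 0.0
grip_force: 0.0
```

```bash
python3 -c "
from s import *
st('rock')"
```

```text
t 7.5 pos [ 0.5978 -0.0964  0.0884] f [ 0.7  -0.29  0.56] grip 1.2330338993518652e-05 
 tip-in-box frame (mm) rel target [ 0.2 -0.2 -3.4] rot err [0.001 0.001 0.001]
box axes x,y,z [[0.94, -0.171, 0.296], [0.179, 0.984, 0.0], [-0.291, 0.053, 0.955]]
```

Force has dropped, so the rocker has snapped; a little further to seat it.

Request:
{"name": "send_rows", "arguments": {
  "increments": [0,0,0,0.029,-0.005,-0.095,0,0,0,0,0.029,-0.005,-0.095,0,0,0,0,0,0,0,0]
}}

```text
time: 7.75
position: [0.5988, -0.0967, 0.0868]
tool_rot: [0.089, 0.985, -0.014, 0.15]
ft_force: [0.7, -0.7, 0.1]
grip_width: 0.0004
grip_force: 0.0
```

Request:
{"name": "send_rows", "arguments": {
  "increments": [0,0,0,0.029,-0.005,-0.095,0,0,0,0,0,0,0,0,0,0,0,0,0,0,0]
}}

```text
time: 8.0
position: [0.599, -0.0967, 0.0865]
tool_rot: [0.089, 0.985, -0.014, 0.15]
ft_force: [-1.5, 0.1, 4.6]
grip_width: 0.0004
grip_force: 2.4
```

Request:
{"name": "send_rows", "arguments": {
  "increments": [0,0,0,-0.29,0.05,0.95,0,0,0,0,-0.4,0.07,1.3,0,0,0,0,-0.4,0.07,1.3,0,0,0,0,-0.4,0.07,1.3,0,0,0,0,-0.4,0.07,1.3,0,0,0,0,0,0,0,0,0,0,0,0,0,0,0]
}}

```text
time: 8.58
position: [0.5807, -0.0936, 0.1487]
tool_rot: [0.089, 0.984, -0.014, 0.151]
ft_force: [0.2, 0.2, -0.2]
grip_width: 0.0001
grip_force: 0.0
```

```bash
python3 - <<'E'
from s import *
st('rock'); st('ign')
a=grab('side'); save('s3',a['image'][235:350,240:345],5)
E
python3 m.py|sed -n '/side bu/,$p'
```

```text
t 8.5833 pos [ 0.5807 -0.0936  0.1487] f [ 0.23  0.2  -0.15] grip 7.069906610265272e-05 
 tip-in-box frame (mm) rel target [ 1.5 -0.5 59.3] rot err [0.002 0.004 0.001]
box axes x,y,z [[0.94, -0.171, 0.296], [0.179, 0.984, 0.0], [-0.291, 0.053, 0.955]]
t 8.5833 pos [ 0.5807 -0.0936  0.1487] f [ 0.23  0.2  -0.15] grip 7.069906610265272e-05 
 tip-in-box frame (mm) rel target [ 23.  109.5  58.9] rot err [0.002 0.004 0.001]
box axes x,y,z [[0.94, -0.171, 0.296], [0.179, 0.984, 0.0], [-0.291, 0.053, 0.955]]
side bu n [-0.291  0.049  0.956] tilt 0.299 yaw -0.168 c [ 0.5792 -0.1616  0.0708] 4565 7255
    146 pix [281.1 260.6] [ 0.5697 -0.0929  0.0742] h 0.0093 [44. 43. 47.]
    23 pix [307.4 278.5] [ 0.6081 -0.1529  0.0871] h 0.0076 [221. 215. 216.]
    58 pix [277.  282.8] [ 0.5537 -0.1424  0.0701] h 0.0077 [141. 142. 144.]
    276 pix [285.9 306.4] [ 0.5595 -0.203   0.0788] h 0.0116 [70. 68. 73.]
```

View pics/s3.png

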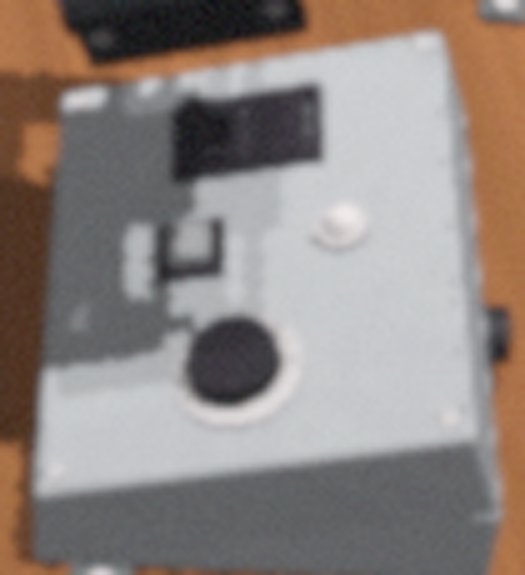

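The rocker is on: its lower half now stands up at (205,120) and the upper half lies level. I move above the ignition button at (233,360).

Request:
{"name": "send_rows", "arguments": {
  "increments": [0,0,0,-0.82,-2.08,-0.13,0,0,0,0,-0.82,-2.08,-0.13,0,0,0,0,-0.82,-2.08,-0.13,0,0,0,0,-0.82,-2.08,-0.13,0,0,0,0,-0.82,-2.08,-0.13,0,0,0,0,0,0,0,0,0,0,0,0,0,0,0,0,0,0,0,0,0,0]
}}

```text
time: 9.3
position: [0.539, -0.1969, 0.1404]
tool_rot: [0.089, 0.985, -0.013, 0.149]
ft_force: [0.0, 0.0, 0.1]
grip_width: 0.0004
grip_force: 0.0
```

```bash
python3 - <<'E'
from s import *
st('ign'); c=grab('wrist'); save('w3',c['image'],1.5)
E
```

```text
t 9.3 pos [ 0.539  -0.1969  0.1404] f [0.04 0.01 0.06] grip 0.00040610577602860534 
 tip-in-box frame (mm) rel target [-1.   0.5 57.7] rot err [-0.     0.001  0.001]
box axes x,y,z [[0.94, -0.171, 0.296], [0.179, 0.984, 0.0], [-0.291, 0.053, 0.955]]
```

View pics/w3.png

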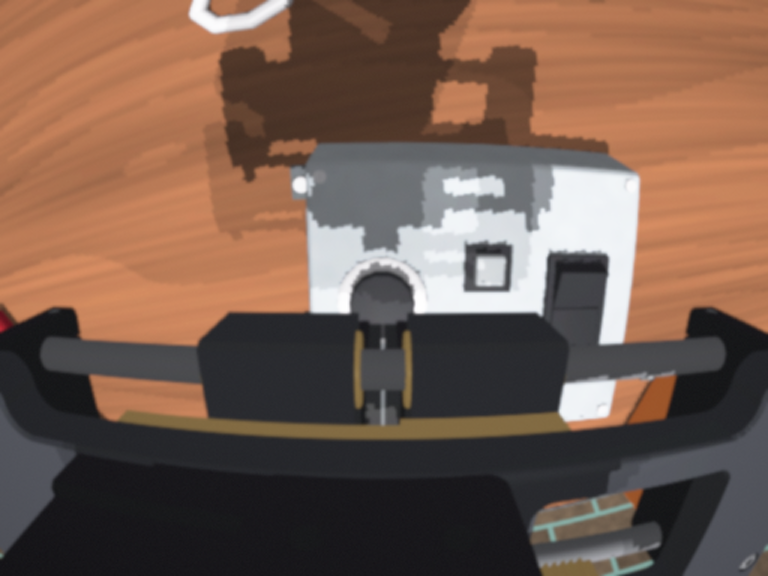

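The ignition button (383,295) is centred on the fingers (383,370). Pressing.

Request:
{"name": "send_rows", "arguments": {
  "increments": [0,0,0,0.333,-0.06,-1.026,0,0,0,0,0.333,-0.06,-1.026,0,0,0,0,0.333,-0.06,-1.026,0,0,0,0,0.333,-0.06,-1.026,0,0,0,0,0.333,-0.06,-1.026,0,0,0,0,0.029,-0.005,-0.095,0,0,0,0,0.029,-0.005,-0.095,0,0,0,0,0.029,-0.005,-0.095,0,0,0,0,0.029,-0.005,-0.095,0,0,0,0,0.029,-0.005,-0.095,0,0,0,0,0,0,0,0]
}}

```text
time: 10.27
position: [0.5571, -0.2005, 0.0854]
tool_rot: [0.089, 0.985, -0.014, 0.15]
ft_force: [-2.2, 0.6, 2.0]
grip_width: -0.0001
grip_force: 1.4
```

Request:
{"name": "send_rows", "arguments": {
  "increments": [0,0,0,0.029,-0.005,-0.095,0,0,0,0,0.029,-0.005,-0.095,0,0,0,0,0.029,-0.005,-0.095,0,0,0,0,0.029,-0.005,-0.095,0,0,0,0,0,0,0,0]
}}

```text
time: 10.68
position: [0.5583, -0.2007, 0.0813]
tool_rot: [0.089, 0.985, -0.014, 0.15]
ft_force: [-3.5, 1.8, 4.2]
grip_width: 0.0003
grip_force: 2.8
```

Request:
{"name": "send_rows", "arguments": {
  "increments": [0,0,0,0.029,-0.005,-0.095,0,0,0,0,0,0,0,0,0,0,0,0,0,0,0]
}}

```text
time: 10.93
position: [0.5584, -0.2007, 0.0809]
tool_rot: [0.089, 0.985, -0.014, 0.15]
ft_force: [-6.4, 1.5, 9.7]
grip_width: 0.0005
grip_force: 5.3
```

```bash
python3 -c "
from s import *
st('ign')"
```

```text
t 10.9333 pos [ 0.5584 -0.2007  0.0809] f [-6.41  1.49  9.68] grip 0.00046928317923695836 
 tip-in-box frame (mm) rel target [ 0.3  0.2 -5.1] rot err [0.001 0.002 0.001]
box axes x,y,z [[0.94, -0.171, 0.296], [0.179, 0.984, 0.0], [-0.291, 0.053, 0.955]]
```

Bottomed out. One more millimetre, then hold.

Request:
{"name": "send_rows", "arguments": {
  "increments": [0,0,0,0.029,-0.005,-0.095,0,0,0,0,0,0,0,0,0,0,0,0,0,0,0,0,0,0,0,0,0,0,0,0,0,0,0,0,0,0,0,0,0,0,0,0,0,0,0,0,0,0,0,0,0,0,0,0,0,0,0,0,0,0,0,0,0,0,0,0,0,0,0,0,0,0,0,0,0,0,0,0,0,0,0,0,0,0,0,0,0,0,0,0,0,0,0,0,0,0,0,0,0,0,0,0,0,0,0,0,0,0,0,0,0,0,0,0,0,0,0,0,0,0,0,0,0,0,0,0,0,0,0,0,0,0,0,0,0,0,0,0,0,0]
}}

```text
time: 12.6
position: [0.5585, -0.2007, 0.0808]
tool_rot: [0.089, 0.985, -0.014, 0.15]
ft_force: [-8.8, 1.7, 16.8]
grip_width: 0.0004
grip_force: 9.1
```

Request:
{"name": "send_rows", "arguments": {
  "increments": [0,0,0,0,0,0,0,0,0,0,0,0,0,0,0,0,0,0,0,0,0,0,0,0,0,0,0,0,0,0,0,0,0,0,0,0,0,0,0,0,0,0,0,0,0,0,0,0,0,0,0,0,0,0,0,0,0,0,0,0,0,0,0,0,0,0,0,0,0,0,0,0,0,0,0,0,0,0,0,0,0,0,0,0,0,0,0,0,0,0,0,0,0,0,0,0,0,0,0,0,0,0,0,0,0,0,0,0,0,0,0,0,0,0,0,0,0,0,0,0,0,0,0,0,0,0,0,0,0,0,0,0,0,0,0,0,0,0,0,0]
}}

```text
time: 14.27
position: [0.5585, -0.2008, 0.0808]
tool_rot: [0.089, 0.985, -0.014, 0.15]
ft_force: [-8.1, 2.6, 16.8]
grip_width: 0.0006
grip_force: 9.1
```

Request:
{"name": "send_rows", "arguments": {
  "increments": [0,0,0,0,0,0,0,0,0,0,0,0,0,0,0,0,0,0,0,0,0,0,0,0,0,0,0,0,0,0,0,0,0,0,0,0,0,0,0,0,0,0,0,0,0,0,0,0,0,0,0,0,0,0,0,0,0,0,0,0,0,0,0,0,0,0,0,0,0,0]
}}

```text
time: 15.1
position: [0.5585, -0.2007, 0.0808]
tool_rot: [0.089, 0.985, -0.014, 0.15]
ft_force: [-9.4, 2.0, 16.0]
grip_width: 0.0003
grip_force: 9.1
```

Request:
{"name": "send_rows", "arguments": {
  "increments": [0,0,0,-0.29,0.05,0.95,0,0,0,0,-0.4,0.07,1.3,0,0,0,0,-0.4,0.07,1.3,0,0,0,0,-0.4,0.07,1.3,0,0,0,0,-0.4,0.07,1.3,0,0,0,0,-0.4,0.07,1.3,0,0,0,0,-0.4,0.07,1.3,0,0,0,0,0,0,0,0,0,0,0,0,0,0,0,0,0,0,0,0,0,0]
}}

```text
time: 15.93
position: [0.5326, -0.1966, 0.1666]
tool_rot: [0.089, 0.985, -0.014, 0.15]
ft_force: [-0.6, 0.5, 0.1]
grip_width: 0.0006
grip_force: 0.0
```

```bash
python3 - <<'E'
from s import *
st('ign'); grab('side')
E
python3 m.py|sed -n '/side st/,$p'
```

```text
t 15.9333 pos [ 0.5326 -0.1966  0.1666] f [-0.57  0.48  0.13] grip 0.0006254774020779271 
 tip-in-box frame (mm) rel target [ 0.7 -0.4 84.5] rot err [0.001 0.003 0.001]
box axes x,y,z [[0.94, -0.171, 0.296], [0.179, 0.984, 0.0], [-0.291, 0.053, 0.955]]
side st n [-0.275  0.017  0.961] tilt 0.279 yaw -0.061 c [0.6167 0.2194 0.0763] 635 1470
    67 pix [257.7 157.7] [0.5672 0.2364 0.0794] h 0.0171 [78. 77. 81.]
side bu n [-0.294  0.052  0.955] tilt 0.303 yaw -0.174 c [ 0.5885 -0.1748  0.0742] 3759 7345
    80 pix [283.1 261.7] [ 0.5731 -0.0964  0.0743] h 0.0081 [69. 67. 72.]
    27 pix [307.6 278.3] [ 0.6084 -0.1528  0.0875] h 0.0077 [222. 216. 217.]
    274 pix [285.9 306.3] [ 0.5595 -0.2028  0.0789] h 0.0118 [73. 70. 75.]
```

```bash
python3 -c "
from rig import robot
print(robot.hand_in())"
```

```text
the job is handed in; nothing more can be done
None
```

I handed the job in: START latched in, the rocker clicked over to on, and the ignition button was held fully in for just over 4 s and sprang back out; hand-in returned no verdict.

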